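# Turn over the locksmith's pick-up rack

## Robot

A 6-joint arm with a two-finger parallel gripper is mounted at the origin on the work surface. World frame = base frame: x ahead of the robot, y to its left, z up, the work surface at z = 0. Lengths are in mm, angles in degrees, forces in N, time in s.
With the tool pointing down it reaches from about 350 to 850 mm from the base axis. Payload 8.1 kg.
Tool frame: the origin (TCP) lies midway between the tips of the shut fingers; the grasp point (between the pads) lies 19 mm behind it (r.pinch_z is the distance from the TCP to the grasp point, in mm); z points along the fingers, y is the line along which they close (so a half turn about z gives the same grasp; the last joint's range is limited). The gripper opens to 85 mm and grips with 20 to 120 N. Pads are 22 mm wide; open, the fingers measure 114 mm over their backs; the gripper's body (76 mm by 85 mm) begins 54 mm behind the grasp point. The pads swing forward as they close: fully open they stand 13 mm farther back than shut.
Start: joints at [72.342, 7.471, 85.268, -0, 87.261, -4.893], TCP at [132.554, 585.179, 231.292] pointing down, gripper open.
Joint ranges: [-169.43, 169.43], [-51.17, 129.36], [1.28, 143.12], [-76.62, 256.62], [0, 156.53], [-152.29, 152.29]. Speed limits (degrees/s): [136.94, 136.94, 159.86, 180, 180, 180].

## Interface

Orientations are given as [roll, pitch, yaw] about the fixed x, y, z axes, in that order (R = Rz(yaw) Ry(pitch) Rx(roll)).
In Python, from bench import r gives the robot as it stands.
- The arm moves only by the shell command python3 -m jog 'ROWS' [OPENING] [FORCE]. ROWS is JSON, one flat list of numbers, 6 for each row, row after row: the shift along the tool's x, y, z in m, then the turn, a rotation vector about the tool's x, y, z in rad. A call has 1 to 8 rows; each row is the pose to reach, as a shift and turn from the pose commanded when the call began, along the tool's axes at that moment; what a row does not reach only later rows make up. A row lasts 1/8 s, in which the tool goes at most 62.5 mm and 10.7 degrees, less where a joint would pass 70% of its speed; a pose out of reach is approached as far as the arm can. A call with a gripper value outside its range is refused whole. OPENING is the opening, from -1 (shut) to 1 (fully open), set as the call begins (- or left out, the last holds). The fingers move at their own pace and stop on an object; FORCE is the grip in N (left out, the last holds). Time passes only in rows, so rows that repeat a pose let the fingers close. It gives the time, the measured TCP pose, the force, the opening and the grip force at its end, in the units of the state.
- r.sense(): the state, without advancing time (a new reading comes with each control period).
- r.snapshot(name): name is "scene" or "top"; returns a dict with "pixels" (384x512x3 uint8, red, green, blue), "range_z" (384x512 float32, mm along the optical axis (not along the pixel's ray), 0 where there is no reading), "K" (3x3 intrinsics, pixels), "k1" (the pictures are not rectified: a ray, as slopes to the right and down, at radius r is drawn at 1 + k1 r^2 times it, then the intrinsics apply), "rvec" (rotation vector, rad) and "tvec" (3), from world to camera coordinates, as OpenCV has them. Camera axes: x right, y down, z forward; pixel columns grow to the right and rows downward; lengths in mm; the calibration is good to about 2 mm. A picture is of the moment at which its call begins.
- r.hand_in(): hands the job in; it is judged then, once.
Trained networks look in a picture, given as the dict that the camera call returned (one of the last four; its "shot" number tells which), for a name from the list of things; names that differ only in an ending like _2 or _b are one class to them, and where a whole thing is asked for, a point or a joint stands for the part that bears it (a point fixed in the world has none). Each returns a list of dicts, best first, with "score" (0 to 1); they miss things now and then, are a little off and sometimes report something else, mostly with a low value. They report only what shows in the picture. A call takes as long as a camera call. They do not tell look-alikes from the thing itself.
- r.look_for(picture, target): "bbox" ([left, top, right, bottom] in pixels, round what is visible of it).
- r.outline_of(picture, target): "region" (384x512 bool, what is visible of it) and "bbox" ([left, top, right, bottom] in pixels, round what is visible of it).
The state is a dict: "time": time; "joint_pos": joint angles; "qd": joint speeds; "joint_efforts": joint torques, N m; "tool_pos": TCP position; "tcp_rot": TCP orientation; "ft_force": force on the tool from outside, world axes, zero at the start; "wrist_torque": the same for the moment, N m; "finger_gap": finger opening in mm; "grip_force": force on a finger pad.
Only numpy, scipy, OpenCV 4.12 (cv2) and the standard library are available. Lean on these libraries where they do the work, as an engineer would, in place of code of your own. Each camera call takes 0.05 s, during which the arm holds its last target. There are 200 camera calls.

## Task

Open the drawer and put both blue padlocks from the sloped rack away inside it, then shut the drawer fully. Lay every brass padlock from the bench on the rack's ledge, each flat on the slope between its edges with the shackle pointing up the slope, not on top of one another. Leave the bin, the screwdriver and the can where they are.

Things in the scene. Friction and masses are not known exactly. Their poses are not given: they have to be found in the camera images.
- brass1: Brass-coloured padlock lying flat: block 32 (x) by 38 (y) by 18 (z) mm, steel U shackle 31 mm wide (7.6 mm bar) out of its +x face; 57 mm long in all, 120 to 210 g. Origin at the block's centre, 9 mm above what it lies on; x points to the shackle; either flat face may be up. Pinch it across the 38 mm width. Starts on the bench; may be absent (None).
- brass1_crown (a point): Outer end of the shackle of brass1, 41 mm from its origin along x.
- brass2: Brass-coloured padlock lying flat: block 32 (x) by 38 (y) by 18 (z) mm, steel U shackle 31 mm wide (7.6 mm bar) out of its +x face; 57 mm long in all, 120 to 210 g. Origin at the block's centre, 9 mm above what it lies on; x points to the shackle; either flat face may be up. Pinch it across the 38 mm width. Starts on the bench; may be absent (None).
- brass2_crown (a point): Outer end of the shackle of brass2, 41 mm from its origin along x.
- brass3: Brass-coloured padlock lying flat: block 32 (x) by 38 (y) by 18 (z) mm, steel U shackle 31 mm wide (7.6 mm bar) out of its +x face; 57 mm long in all, 120 to 210 g. Origin at the block's centre, 9 mm above what it lies on; x points to the shackle; either flat face may be up. Pinch it across the 38 mm width. Starts on the bench; may be absent (None).
- brass3_crown (a point): Outer end of the shackle of brass3, 41 mm from its origin along x.
- brass4: Brass-coloured padlock lying flat: block 32 (x) by 38 (y) by 18 (z) mm, steel U shackle 31 mm wide (7.6 mm bar) out of its +x face; 57 mm long in all, 120 to 210 g. Origin at the block's centre, 9 mm above what it lies on; x points to the shackle; either flat face may be up. Pinch it across the 38 mm width. Starts on the bench; may be absent (None).
- brass4_crown (a point): Outer end of the shackle of brass4, 41 mm from its origin along x.
- blue1: Blue padlock lying flat: block 32 (x) by 38 (y) by 18 (z) mm, steel U shackle 31 mm wide (7.6 mm bar) out of its +x face; 57 mm long in all, 120 to 210 g. Origin at the block's centre, 9 mm above what it lies on; x points to the shackle; either flat face may be up. Pinch it across the 38 mm width. Starts lying on the rack's ledge.
- blue2: Blue padlock lying flat: block 32 (x) by 38 (y) by 18 (z) mm, steel U shackle 31 mm wide (7.6 mm bar) out of its +x face; 57 mm long in all, 120 to 210 g. Origin at the block's centre, 9 mm above what it lies on; x points to the shackle; either flat face may be up. Pinch it across the 38 mm width. Starts lying on the rack's ledge.
- rack: Fixed pick-up rack, 330 mm long (y), 80 mm deep, standing on the bench; origin on the bench under the middle of the ledge, +x towards its high side. Its low side faces the robot. It stands somewhere and turned a little each time.
- ledge: Rack's grey sloped shelf. Origin at the centre of its surface, 60 mm above the bench; x up the slope (0.35 rad, rising away from the robot), y along it, z square to it. Clear surface x -35 to 35, y -160 to 160 mm; edges 5 mm thick: lips 7 mm high at the low side and ends, stop 16 mm high at the high side. A padlock, shackle up, has 12 mm to spare lengthwise and does not slide.
- cabinet: Fixed grey drawer unit, 240 (x) by 250 (y) by 90 mm high, with one blue-fronted drawer on the side that faces the robot (-x of this frame). Origin on the bench under its centre.
- cabinet_drawer0 (a joint): Opening of the drawer in m: 0 shut, up to 0.166 pulled out along -x of the cabinet; slides with about 1 N friction and stays where left. Starts shut or a little open.
- cabinet_drawer0_handle (a point): Middle of the drawer's steel bar handle: round bar 11 mm thick, 120 mm long along the cabinet's y, 35 mm in front of the drawer front, 52 mm above the bench; can be pinched from above. Moves with the drawer.
- drawer_floor (a point): Centre of the drawer's inner floor, 22 mm above the bench; moves with the drawer; axes like the cabinet's. Inside: x -97 to 97, y -104 to 104 mm, walls 46 mm and front panel 56 mm high over the floor. The handle lies 153 mm from here along -x. With the drawer 140 mm out, x from -97 to 38 mm is clear of the cabinet's top.
- chipbin: Bystander: yellow open plastic bin, 90 by 100 by 50 mm; origin under its centre.
- driver: Bystander: red-handled screwdriver 160 mm long lying on the bench; origin under its middle.
- spray: Bystander: can, 52 mm across, 130 mm high; origin under its centre.
There are look-alikes about, which are no part of the job. Leave any orange look-alike of the brass1 alone. Leave any red look-alike of the blue2 alone.

How it is judged (in metres and radians):
On the way, in this order (a step that is already met when the one before it is completed fails the run):
1. the drawer is pulled open at least 80 mm (value of joint cabinet_drawer0 above 0.08 m), for 0.1 s.
2. both blue padlocks lie in the drawer (x of blue1 in the frame of drawer_floor between -0.1 and 0.1 m and y of blue1 in the frame of drawer_floor between -0.11 and 0.11 m and z of blue1 in the frame of drawer_floor between 0 and 0.04 m and x of blue2 in the frame of drawer_floor between -0.1 and 0.1 m and y of blue2 in the frame of drawer_floor between -0.11 and 0.11 m and z of blue2 in the frame of drawer_floor between 0 and 0.04 m), for 0.2 s.
3. the drawer is shut with both blue padlocks inside (all of step 2 and value of joint cabinet_drawer0 below 0.008 m), for 0.2 s.
At the end, for the whole second after the job is handed in: Drawer shut (under 8 mm) with both blue padlocks inside; every brass padlock at rest flat on the ledge: within 0.14 rad, block centre 6 to 12.5 mm above the surface, ledge x -20.5 to 2 mm, ledge y within 145 mm, shackle end up the slope (all of step 3 and x of brass1 in the frame of ledge between -0.0205 and 0.002 m and y of brass1 in the frame of ledge between -0.145 and 0.145 m and z of brass1 in the frame of ledge between 0.006 and 0.0125 m and angle between the z axis of each of brass1, brass2, brass3, brass4 and the z axis of ledge, either way round below 0.14 rad and x of each of brass1_crown, brass2_crown, brass3_crown, brass4_crown in the frame of ledge above 0.015 m and linear speed of each of brass1, brass2, brass3, brass4 below 0.02 m/s and x of brass2 in the frame of ledge between -0.0205 and 0.002 m and y of brass2 in the frame of ledge between -0.145 and 0.145 m and z of brass2 in the frame of ledge between 0.006 and 0.0125 m and x of brass3 in the frame of ledge between -0.0205 and 0.002 m and y of brass3 in the frame of ledge between -0.145 and 0.145 m and z of brass3 in the frame of ledge between 0.006 and 0.0125 m and x of brass4 in the frame of ledge between -0.0205 and 0.002 m and y of brass4 in the frame of ledge between -0.145 and 0.145 m and z of brass4 in the frame of ledge between 0.006 and 0.0125 m); the robot touches nothing.
It fails at once if the yellow bin is moved more than 30 mm (distance of chipbin from where it was at the start of the episode above 0.03 m).
It fails at once if the screwdriver is moved more than 30 mm (distance of driver from where it was at the start of the episode above 0.03 m).
It fails at once if the can is moved more than 30 mm (distance of spray from where it was at the start of the episode above 0.03 m).
Of brass1, brass2, brass3, brass4 only 2 to 4 are there at a start; the rules pass over those that are not, and their reading is None.
At some moment in a run one of brass1, brass2, brass3, brass4 may be knocked a few centimetres aside while the robot is not near it.
Once in a run the grip may slacken for a moment while it holds something.
It also fails if it takes over 210 s, if anything falls off the work surface, if the arm or the gripper's body presses on something with over 40 N, if the wrist force passes 120 N, or if a joint passes its speed limit or range.

## Working session

There is one attempt and no reset: what is moved stays moved. The work goes in short steps, Python scripts to look and compute and a shell command to move; the robot and the scene stay as the last step left them, time stands still between calls to the robot, and variables do not carry over. Pictures are saved under pics/ and viewed, at most 14 in all, crops included, and the job is handed in when it is done.

```bash
ls; mkdir -p pics; cat > h.py <<'E'
import numpy as np,cv2
from bench import r
from scipy.spatial.transform import Rotation as R
def snap(n,save=None):
    p=r.snapshot(n)
    if save: cv2.imwrite(f'pics/{save}.png',cv2.cvtColor(p['pixels'],cv2.COLOR_RGB2BGR))
    return p
def cloud(p):
    K=np.array(p['K']);h,w=p['range_z'].shape
    u,v=np.meshgrid(np.arange(w),np.arange(h))
    d=np.stack([(u-K[0,2])/K[0,0],(v-K[1,2])/K[1,1]],-1)
    x=d.copy()
    for _ in range(8): x=d/(1+p['k1']*(x**2).sum(-1,keepdims=True))
    z=p['range_z'];P=np.dstack([x*z[...,None],z])
    M=cv2.Rodrigues(np.array(p['rvec'],float))[0]
    W=(P-np.array(p['tvec']).ravel())@M
    W[z<=0]=np.nan
    return W
E
python3 - <<'E'
from h import *
print(r.sense())
for n in ('scene','top'):
    p=snap(n,n+'0'); print(n,p['K'],p['k1'],p['rvec'],p['tvec'])
    W=cloud(p); np.save(n+'0.npy',W)
    for t in ('brass1','blue1','rack','cabinet','cabinet_drawer0_handle','chipbin','driver','spray'):
        for o in r.outline_of(p,t)[:7]:
            m=o['region'];q=W[m];c=p['pixels'][m]
            print(t,round(o['score'],2),np.round(o['bbox']),m.sum(),np.nanmedian(q,0).round(),np.median(c,0))
E
```

```text
pics
{'time': 0.0, 'joint_pos': array([ 7.23401298e+01,  7.51656786e+00,  8.53303342e+01,  2.74034141e-03,
        8.72603637e+01, -4.89242949e+00]), 'qd': array([ 0.05814027, -0.04024287,  0.04810363,  0.00453229,  0.08334119,
       -0.0606169 ]), 'joint_efforts': array([ 2.15321570e-04, -5.69432080e+01, -5.00533891e+01, -3.00069132e-04,
        1.53812411e-02, -4.39016776e-05]), 'tool_pos': array([132.38372222, 584.64893504, 230.21909413]), 'tcp_rot': array([-1.79893358e+02, -1.18751742e-02,  1.67232415e+02]), 'ft_force': array([ 0.52018317, -0.47834397, -0.15803325]), 'wrist_torque': array([ 0.00286196,  0.00515379, -0.02868726]), 'grip_force': 0.0, 'finger_gap': 85.26582402387675}
scene [[483.47223033   0.         262.87137396]
 [  0.         483.47223033 192.39267697]
 [  0.           0.           1.        ]] -0.10987502308684548 [ 1.16305172  2.58111545 -0.71609937] [ 317.74455181 -386.46306376 1465.50639357]
brass1 0.8 [258. 171. 278. 190.] 273 [523.  43.  13.] [104.  88.  44.]
brass1 0.6 [237. 153. 262. 173.] 268 [506. -28.  14.] [105.5  88.   43. ]
brass1 0.59 [260. 128. 2
[... 1689 characters left out ...]
457 [780. -28. 127.] [ 97. 100. 102.]
blue1 0.75 [260. 163. 272. 182.] 181 [639.  59.  72.] [19. 48. 83.]
blue1 0.7 [240. 113. 258. 128.] 126 [802. 115.  17.] [113.   10.5   4. ]
blue1 0.69 [213. 152. 227. 176.] 189 [650. 190.  71.] [18. 48. 84.]
blue1 0.25 [334. 112. 436. 220.] 8795 [ 674. -272.   89.] [83. 84. 81.]
cabinet 0.87 [336. 112. 433. 220.] 8593 [ 675. -271.   89.] [83. 84. 81.]
cabinet_drawer0_handle 0.82 [338. 197. 428. 222.] 1093 [ 561. -275.   68.] [34. 58. 86.]
chipbin 0.71 [129. 213. 170. 247.] 1199 [465. 404.   5.] [110. 112.   0.]
driver 0.5 [145. 146. 175. 171.] 239 [680. 373.  22.] [107.   3.   0.]
spray 0.94 [289. 107. 314. 131.] 472 [780. -28. 126.] [ 97.   99.5 101. ]
```

```bash
python3 - <<'E'
import cv2
a=cv2.imread('pics/top0.png')[90:280,120:450];cv2.imwrite('pics/v1.png',cv2.resize(a,(792,456),interpolation=cv2.INTER_CUBIC)) 
b=cv2.imread('pics/scene0.png')[80:330,50:440];cv2.imwrite('pics/v2.png',cv2.resize(b,(780,500),interpolation=cv2.INTER_CUBIC))
E
```

```text
(no output)
```

View pics/v1.png

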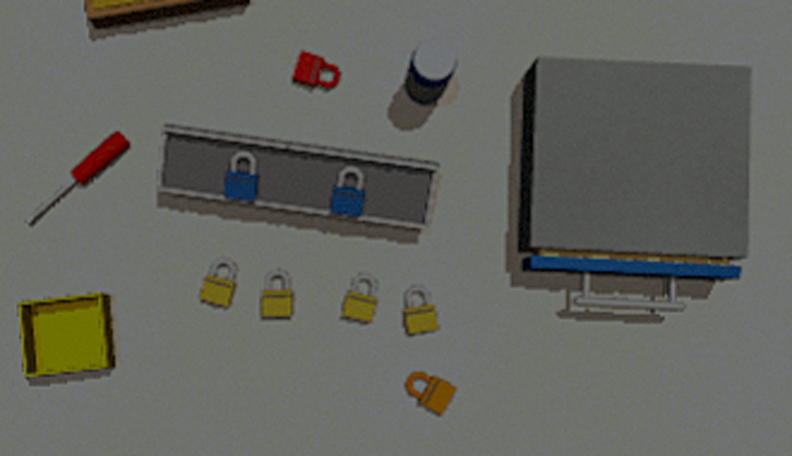

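View pics/v2.png

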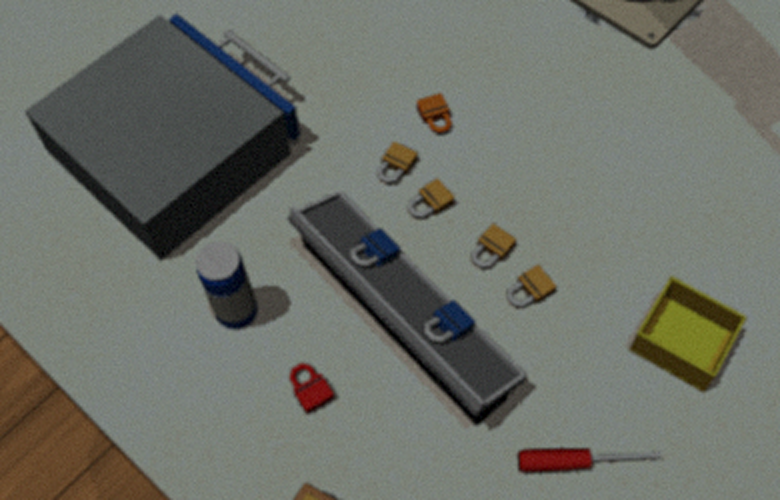

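```bash
cat >> h.py <<'E'
def ray(p,u,v,z=None,plane=None):
    """world intersection of pixels with height z, or plane (n,d): n.x=d"""
    K=np.array(p['K']);u=np.atleast_1d(u);v=np.atleast_1d(v)
    d=np.stack([(u-K[0,2])/K[0,0],(v-K[1,2])/K[1,1]],-1);x=d.copy()
    for _ in range(8): x=d/(1+p['k1']*(x**2).sum(-1,keepdims=True))
    M=cv2.Rodrigues(np.array(p['rvec'],float))[0];o=-M.T@np.array(p['tvec']).ravel()
    D=np.c_[x,np.ones(len(x))]@M
    n,k=(np.array([0,0,1.]),z) if plane is None else plane
    return o+D*((k-n@o)/(D@n))[:,None]
def blobs(p,kind,z=None,plane=None):
    """coloured blocks: centroid + minAreaRect on given plane (world xy), hue range"""
    h=cv2.cvtColor(p['pixels'],cv2.COLOR_RGB2HSV).astype(int)
    lo,hi={'brass':(18,34),'blue':(98,122),'orange':(8,17)}[kind]
    m=((h[...,0]>=lo)&(h[...,0]<=hi)&(h[...,1]>95)&(h[...,2]>35)).astype(np.uint8)
    n,l,s,c=cv2.connectedComponentsWithStats(m,connectivity=4);out=[]
    for i in range(1,n):
        if 70<s[i,4]<500:
            v,u=np.nonzero(l==i);X=ray(p,u,v,z,plane)
            (cx,cy),wh,a=cv2.minAreaRect(X[:,:2].astype(np.float32))
            out.append((s[i,4],X.mean(0).round(1),(round(cx,1),round(cy,1)),np.round(wh,1),round(a,1),c[i].round()))
    return out
E
python3 - <<'E'
from h import *
for n in('top','scene'):
    p=snap(n);W=cloud(p)
    print(n,'bench z',np.nanmedian(W[(abs(W[...,0]-470)<60)&(abs(W[...,1]-250)<60)],0))
    for k in('brass','orange'):
        for b in blobs(p,k,z=18 if n=='top' else 14):print(k,*b)
    o=[o for o in r.outline_of(p,'rack')]
    # rack: points by height
    m=(W[...,2]>45)&(W[...,2]<110)&(W[...,0]>560)&(W[...,0]<760)&(W[...,1]>-60)&(W[...,1]<350)
    q=W[m].astype(np.float32);print('rack',len(q),cv2.minAreaRect(q[:,:2]))
    g=p['pixels'].astype(int);sat=g.max(-1)-g.min(-1)
    mm=m&(sat<12);q=W[mm]
    A=np.c_[q[:,:2],np.ones(len(q))];w=np.ones(len(q),bool)
    for _ in range(12):
        s=np.linalg.lstsq(A[w],q[w,2],rcond=None)[0];e=q[:,2]-A@s;w=abs(e)<max(4,1.5*np.median(abs(e)))
    print('plane',s,'tilt',np.arctan(np.hypot(*s[:2])),'yaw',np.degrees(np.arctan2(s[1],s[0])),w.sum(), cv2.minAreaRect(q[w][:,:2].astype(np.float32)))
    m=(W[...,2]>80)&(W[...,2]<100)&(W[...,1]<-100)&(W[...,0]>530)
    print('cab',cv2.minAreaRect(W[m][:,:2].astype(np.float32)),np.median(W[m][:,2]))
    m=(W[...,2]>30)&(W[...,2]<70)&(W[...,1]<-150)&(W[...,0]<555)&(W[...,0]>480)
    print('handle',np.median(W[m],0),cv2.minAreaRect(W[m][:,:2].astype(np.float32)))
E
```

```text
top bench z [ 4.69667040e+02  2.49624120e+02 -8.41101067e-02]
brass 160 [1068.6  140.3   18. ] (1070.3, 138.8) [154.2  14.3] 0.5 [242.  33.]
brass 120 [1057.7  388.7   18. ] (1063.6, 387.2) [ 14.8 141.6] 89.1 [161.  34.]
brass 92 [1076.4 -505.3   18. ] (1079.5, -504.8) [102.6  14.8] 2.0 [456.  34.]
brass 172 [ 581.  -287.2   18. ] (581.2, -287.9) [227.4   7.3] 88.6 [383. 196.]
brass 135 [523.7 218.1  18. ] (524.3, 218.3) [37.3 32.2] 76.1 [210. 211.]
brass 136 [510.2 144.8  18. ] (510.6, 144.9) [29.4 35.4] 1.6 [235. 216.]
brass 137 [509.6  43.9  18. ] (509.5, 43.9) [37.8 31.3] 77.6 [269. 217.]
brass 137 [496.5 -32.   18. ] (496.6, -31.8) [31.6 37.2] 10.5 [295. 222.]
brass 115 [405.2 -54.6  18. ] (404.9, -54.2) [29.7 35.1] 64.4 [302. 254.]
brass 74 [348.5 816.4  18. ] (357.1, 815.3) [68.8 11.4] 5.1 [  1. 266.]Traceback (most recent call last):
  File "<stdin>", line 10, in <module>
cv2.error: OpenCV(4.12.0) /io/opencv/modules/imgproc/src/convhull.cpp:143: error: (-215:Assertion failed) total >= 0 && (depth == CV_32F || depth == CV_32S) in function 'convexHull'
```

```bash
cat > a.py <<'E'
from h import *
mar=lambda q:cv2.minAreaRect(np.ascontiguousarray(q[:,:2],dtype=np.float32))
for n in('top','scene'):
    p=snap(n);W=cloud(p);print(n)
    if n=='scene':
        for b in blobs(p,'brass',z=14)+blobs(p,'orange',z=14):print(*b)
    m=(W[...,2]>45)&(W[...,2]<110)&(W[...,0]>540)&(W[...,0]<760)&(W[...,1]>-60)&(W[...,1]<350)
    q=W[m];print('rack',len(q),mar(q))
    g=p['pixels'].astype(int);sat=g.max(-1)-g.min(-1)
    mm=m&(sat<14);q=W[mm]
    A=np.c_[q[:,:2],np.ones(len(q))];w=np.ones(len(q),bool)
    for _ in range(12):
        s=np.linalg.lstsq(A[w],q[w,2],rcond=None)[0];e=q[:,2]-A@s;w=abs(e)<max(4,1.5*np.median(abs(e)))
    print('plane',s,'tilt',np.arctan(np.hypot(*s[:2])),'yaw',np.degrees(np.arctan2(s[1],s[0])),w.sum(), mar(q[w]))
    m=(W[...,2]>80)&(W[...,2]<100)&(W[...,1]<-100)&(W[...,0]>530)
    print('cab',mar(W[m]),np.median(W[m][:,2]))
    m=(W[...,2]>30)&(W[...,2]<70)&(W[...,1]<-150)&(W[...,0]<545)&(W[...,0]>480)
    print('handle',np.median(W[m],0),mar(W[m]))
E
python3 a.py
```

```text
top
rack 3209 ((661.2831420898438, 125.32342529296875), (329.560302734375, 80.93236541748047), 83.3062744140625)
plane [ 3.47764051e-01 -3.97234010e-02 -1.64843600e+02] tilt 0.3366974512215135 yaw -6.516376410743872 1971 ((660.6589965820312, 125.56671142578125), (328.5460205078125, 78.2984619140625), 83.34764862060547)
cab ((681.2453002929688, -279.0104064941406), (251.0595245361328, 251.10281372070312), 88.7108383178711) 89.70989334352998
handle [ 521.6283143  -275.44355948   56.03829324] ((528.5362548828125, -274.1875), (28.832443237304688, 128.4104461669922), 0.10251186788082123)
scene
104 [ 316.2 -812.2   14. ] (317.1, -804.7) [32.6 92.1] 39.0 [117.   2.]
135 [497.6 -31.2  14. ] (500.4, -30.1) [36.7 37.8] 10.1 [250. 157.]
142 [511.   44.7  14. ] (511.6, 45.5) [39.9 31.6] 81.0 [268. 177.]
163 [512.3 146.8  14. ] (512.5, 147.5) [39.  31.7] 89.9 [298. 200.]
164 [525.6 221.1  14. ] (526.9, 220.7) [39.3 33.7] 79.9 [318. 221.]
212 [412.4 -44.5  14. ] (414.3, -41.1) [63.9 39.3] 62.5 [267. 136.]
rack 4216 ((663.4266357421875, 124.77885437011719), (332.9318542480469, 82.65999603271484), 83.30786895751953)
plane [ 3.52797757e-01 -4.21975425e-02 -1.70374430e+02] tilt 0.341399593896322 yaw -6.8206486234843995 2439 ((663.3033447265625, 124.8246078491211), (333.0540771484375, 82.1436996459961), 83.01171875)
cab ((671.9506225585938, -547.6470336914062), (799.53662109375, 249.2613983154297), 87.42623901367188) 88.11864820645553
handle [ 523.30751341 -311.31961218   51.80637594] ((512.8451538085938, -606.324462890625), (797.004638671875, 63.4074592590332), 89.91535186767578)
```

```bash
cat >> h.py <<'E'
LY=-6.7;LO=np.array([661.8,125.2,60.])
LR=(R.from_euler('z',LY,degrees=True)*R.from_euler('y',-.35)).as_matrix()   # ledge axes
LT=LR@np.diag([-1,1,-1.])                                                   # tool on ledge
down=lambda yaw:R.from_euler('xyz',[180,0,yaw],degrees=True).as_matrix()
led=lambda x,y,z:LO+LR@np.array([x,y,z])
def rows(*T,start=None):
    """T: (pos mm, R). prints each as row from the present pose"""
    s=r.sense()
    p0,R0=start or (s['tool_pos'],R.from_euler('xyz',s['tcp_rot'],degrees=True).as_matrix())
    for p,M in T:
        print(np.r_[R0.T@(np.array(p,float)-p0)/1000, R.from_matrix(R0.T@M).as_rotvec()].round(4).tolist())
E
cat > blue.py <<'E'
from h import *
n=LR[:,2];pl=(n,n@(LO+18*n))
for c,k in(('top',18),('scene',14)):
    p=snap(c)
    for b in blobs(p,'blue',plane=(n,n@(LO+k*n))):
        print(c,*b[:1],b[1],'ledge',(LR.T@(b[1]-LO)).round(1),b[3:5])
E
python3 - <<'E'
from h import *
exec(open('blue.py').read())
p=snap('top');W=cloud(p)
m=(W[...,2]>40)&(W[...,2]<75)&(W[...,1]<-150)&(W[...,1]>-400)&(W[...,0]<550)&(W[...,0]>490)
v,u=np.nonzero(m);X=ray(p,u,v,57)
for x in range(495,550,5):
    k=(X[:,0]>=x)&(X[:,0]<x+5);print(x,k.sum(),X[k,1].min().round() if k.any() else'',X[k,1].max().round()if k.any() else'',end='; ')
g=p['pixels'].astype(int)
h=cv2.cvtColor(p['pixels'],cv2.COLOR_RGB2HSV).astype(int)
mb=(W[...,2]>65)&(W[...,1]<-150)&(W[...,0]<600)&(h[...,0]>98)&(h[...,0]<122)&(h[...,1]>100)
v,u=np.nonzero(mb);X=ray(p,u,v,78);print('front',cv2.minAreaRect(X[:,:2].astype(np.float32)),np.median(W[mb],0))
rows(([480,150,230],down(167)),([521,-275,130],down(88.7)))
E
```

```text
top 147 [647.2 189.8  71.1] ledge [-16.9  62.5  18. ] (array([38.4, 31.1]), 83.1)
top 149 [632.6  62.3  71.3] ledge [-16.5 -65.9  18. ] (array([38.1, 30.6]), 84.3)
top 450 [ 564.3 -278.9   61. ] ledge [ -46.3 -412.7   18. ] (array([242.6,  14.7]), 88.3)
scene 390 [ 556.6 -282.6   54.2] ledge [ -55.4 -417.3   14.1] (array([241.1,  18.9]), 89.5)
scene 183 [637.4  63.9  68.7] ledge [-13.1 -63.7  14. ] (array([44.4, 38.2]), 83.5)
scene 87 [814.4  -4.7 135.8] ledge [ 182.6 -111.2   14. ] (array([24.7, 37.1]), 51.1)
scene 205 [651.6 191.9  68.4] ledge [-13.9  65.1  14. ] (array([40.4, 38.6]), 83.6)
495 0  ; 500 0  ; 505 0  ; 510 7 -334.0 -317.0; 515 75 -336.0 -210.0; 520 76 -336.0 -210.0; 525 25 -328.0 -213.0; 530 11 -328.0 -221.0; 535 11 -328.0 -221.0; 540 6 -328.0 -221.0; 545 12 -328.0 -221.0; front ((562.5037841796875, -273.8290100097656), (239.08197021484375, 15.732436180114746), 88.71167755126953) [ 562.64253838 -275.10150718   76.8813274 ]
[-0.435, -0.3477, 0.0013, 0.0, -0.0, 0.0041]
[-0.5689, -0.7531, 0.1013, 0.0, -0.0, 1.3707]
```

```bash
python3 -m jog '[-0.435,-0.348,0,0,0,0, -0.435,-0.348,0,0,0,0, -0.435,-0.348,0,0,0,0, -0.435,-0.348,0,0,0,0, -0.435,-0.348,0,0,0,0, -0.435,-0.348,0,0,0,0, -0.435,-0.348,0,0,0,0, -0.435,-0.348,0,0,0,0]' -0.25 && python3 - <<'E'
from h import *
print(r.sense()['tool_pos'])
rows(([520.5,-273.5,130],down(88.7)),([520.5,-273.5,33],down(88.7)))
E
```

```text
time: 2.25
tool_pos: [445.4, 192.5, 231.7]
tcp_rot: [180.0, 0.1, 167.2]
ft_force: [1.8, 0.8, -0.2]
finger_gap: 31.9
grip_force: 0.0
[445.41778764 192.53409704 231.70522116]
[-0.1761, -0.438, 0.1016, 0.0012, 0.0003, 1.3707]
[-0.176, -0.4381, 0.1986, 0.0012, 0.0003, 1.3707]
```

```bash
python3 -m jog '[-0.176,-0.438,0.1,0,0,1.37, -0.176,-0.438,0.1,0,0,1.37, -0.176,-0.438,0.1,0,0,1.37, -0.176,-0.438,0.1,0,0,1.37, -0.176,-0.438,0.1,0,0,1.37, -0.176,-0.438,0.1,0,0,1.37, -0.176,-0.438,0.1,0,0,1.37, -0.176,-0.438,0.1,0,0,1.37]' >/dev/null; python3 -m jog '[0,0,0,0,0,0, 0,0,0,0,0,0]' && python3 - <<'E'
from h import *
rows(([520.5,-273.5,130],down(88.7)),([520.5,-273.5,33],down(88.7)))
E
```

```text
time: 3.5
tool_pos: [519.1, -271.4, 131.1]
tcp_rot: [-180.0, -0.0, 88.7]
ft_force: [-1.2, -0.3, 0.6]
finger_gap: 31.9
grip_force: 0.0
[-0.002, 0.0015, 0.0011, -0.0004, -0.0007, 0.0008]
[-0.0021, 0.0015, 0.0981, -0.0004, -0.0007, 0.0008]
```

Descend, grip, and pull ~135 mm.

```bash
python3 -m jog '[-0.002,0.001,0.05,0,0,0, -0.002,0.001,0.098,0,0,0, -0.002,0.001,0.098,0,0,0]' >/dev/null; python3 -m jog '[0,0,0,0,0,0, 0,0,0,0,0,0, 0,0,0,0,0,0, 0,0,0,0,0,0]' -1 60; python3 -m jog '[0,-0.02,0,0,0,0, 0,-0.04,0,0,0,0, 0,-0.06,0,0,0,0, 0,-0.08,0,0,0,0, 0,-0.1,0,0,0,0, 0,-0.12,0,0,0,0, 0,-0.14,0,0,0,0, 0,-0.14,0,0,0,0]'
```

```text
time: 4.38
tool_pos: [520.9, -272.7, 34.4]
tcp_rot: [179.9, -0.0, 88.8]
ft_force: [0.4, 3.6, 6.4]
finger_gap: 9.0
grip_force: 58.5
time: 5.38
tool_pos: [379.8, -269.4, 34.3]
tcp_rot: [180.0, -0.1, 88.8]
ft_force: [0.3, 8.1, 9.8]
finger_gap: 9.0
grip_force: 62.0
```

```bash
python3 -m jog '[0,0,0,0,0,0, 0,0,0,0,0,0, 0,0,-0.06,0,0,0, 0,0,-0.12,0,0,0, 0,0,-0.15,0,0,0, 0,0,-0.15,0,0,0]' -0.25; python3 - <<'E'
from h import *
exec(open('blue.py').read())
p=snap('top');W=cloud(p);h=cv2.cvtColor(p['pixels'],cv2.COLOR_RGB2HSV).astype(int)
mb=(W[...,2]>65)&(W[...,1]<-150)&(W[...,0]<600)&(h[...,0]>98)&(h[...,0]<122)&(h[...,1]>100)
print('front',np.median(W[mb],0))
rows((led(-16,-64.5,120),LT),(led(-16,-64.5,-2),LT))
E
```

```text
time: 6.12
tool_pos: [381.8, -272.1, 186.6]
tcp_rot: [179.7, 0.2, 88.8]
ft_force: [-0.0, -0.2, -1.3]
finger_gap: 31.8
grip_force: 0.0
top 146 [647.1 189.7  71.1] ledge [-17.   62.3  18. ] (array([38.4, 31.1]), 83.1)
top 147 [632.5  62.4  71.2] ledge [-16.6 -65.8  18. ] (array([37.8, 30.6]), 84.3)
top 314 [ 427.1 -248.5   10. ] ledge [-195.2 -398.5   18. ] (array([175.6,  16.2]), 88.0)
top 73 [ 423.7 -397.8   15.1] ledge [-180.2 -547.2   18. ] (array([14.6, 37.3]), 2.0)
scene 369 [ 380.8 -324.3   -7.8] ledge [-236.1 -479.2   14. ] (array([ 24.5, 255.9]), 0.4)
scene 188 [637.5  64.2  68.7] ledge [-13.  -63.4  14. ] (array([44.4, 38.2]), 83.5)
scene 101 [813.8  -3.9 135.5] ledge [ 181.8 -110.5   14. ] (array([30.3, 40.4]), 63.8)
scene 212 [651.6 192.   68.4] ledge [-14.   65.2  14. ] (array([42. , 38.6]), 83.5)
front [ 427.86215991 -253.75593938   77.48816759]
[0.3425, 0.2115, 0.0146, -0.2585, -0.2862, -1.4594]
[0.3384, 0.2533, 0.1292, -0.2585, -0.2862, -1.4594]
```

```bash
python3 -m jog '[0.34,0.21,0.014,-0.2585,-0.286,-1.459, 0.34,0.21,0.014,-0.2585,-0.286,-1.459, 0.34,0.21,0.014,-0.2585,-0.286,-1.459, 0.34,0.21,0.014,-0.2585,-0.286,-1.459, 0.34,0.21,0.014,-0.2585,-0.286,-1.459, 0.34,0.21,0.014,-0.2585,-0.286,-1.459, 0.34,0.21,0.014,-0.2585,-0.286,-1.459, 0.34,0.21,0.014,-0.2585,-0.286,-1.459]' 0.6 >/dev/null; python3 -m jog '[0,0,0,0,0,0, 0,0,0,0,0,0,0,0,0,0,0,0]' && python3 - <<'E'
from h import *
rows((led(-16,-64.5,-2),LT))
E
```

```text
time: 7.65
tool_pos: [597.6, 64.2, 169.1]
tcp_rot: [179.9, 20.0, 172.6]
ft_force: [0.5, -0.7, 0.1]
finger_gap: 68.2
grip_force: 0.0
[0.0002, 0.004, 0.1239, -0.0032, -0.0006, -0.0121]
```

```bash
python3 -m jog '[0,0.004,0.06,-0.003,0,-0.012, 0,0.004,0.1,-0.003,0,-0.012, 0,0.004,0.123,-0.003,0,-0.012, 0,0.004,0.123,-0.003,0,-0.012]'; python3 -m jog '[0,0,0,0,0,0, 0,0,0,0,0,0, 0,0,0,0,0,0, 0,0,0,0,0,0]' -1 80; python3 -m jog '[0,0,-0.05,0,0,0, 0,0,-0.1,0,0,0, 0,0,-0.14,0,0,0, 0,0,-0.14,0,0,0]'; python3 - <<'E'
from h import *
rows(([505,-235,170],down(174)))
E
```

```text
time: 8.15
tool_pos: [638.5, 62.8, 51.1]
tcp_rot: [-179.9, 19.8, 173.4]
ft_force: [-0.7, 1.4, 0.3]
finger_gap: 68.0
grip_force: 0.0
time: 8.65
tool_pos: [641.1, 63.4, 56.3]
tcp_rot: [-180.0, 20.2, 173.5]
ft_force: [-4.1, -0.4, 6.4]
finger_gap: 36.1
grip_force: 80.9
time: 9.15
tool_pos: [594.4, 69.3, 191.5]
tcp_rot: [179.9, 20.6, 173.5]
ft_force: [0.9, -0.2, -1.5]
finger_gap: 36.1
grip_force: 86.1
[0.0583, -0.3125, 0.0007, -0.0006, 0.3591, -0.0091]
```

```bash
python3 -m jog '[0.058,-0.309,0,0,0.36,-0.01, 0.058,-0.309,0,0,0.36,-0.01, 0.058,-0.309,0,0,0.36,-0.01, 0.058,-0.309,0,0,0.36,-0.01, 0.058,-0.309,0,0,0.36,-0.01, 0.058,-0.309,0,0,0.36,-0.01, 0.058,-0.309,0,0,0.36,-0.01, 0.058,-0.309,0,0,0.36,-0.01]'; python3 -m jog '[0,0,0.05,0,0,0, 0,0,0.1,0,0,0,0,0,0.12,0,0,0,0,0,0.12,0,0,0]'; python3 - <<'E'
from h import *
rows(([505,-240,27],down(174)))
E
```

```text
time: 10.15
tool_pos: [503.4, -230.6, 165.3]
tcp_rot: [-179.9, -0.6, 174.1]
ft_force: [0.9, 1.1, -1.7]
finger_gap: 36.0
grip_force: 86.0
time: 10.65
tool_pos: [501.2, -230.7, 44.5]
tcp_rot: [-179.9, -0.7, 174.1]
ft_force: [-1.4, -0.0, -0.6]
finger_gap: 36.0
grip_force: 86.0
[-0.005, -0.0088, 0.0175, -0.0012, -0.0126, 0.0019]
```

```bash
python3 -m jog '[-0.005,-0.009,0.017,0,-0.012,0, -0.005,-0.009,0.017,0,-0.012,0, -0.005,-0.009,0.017,0,-0.012,0]'; python3 -m jog '[0,0,0,0,0,0, 0,0,0,0,0,0, 0,0,0,0,0,0]' 0.3; python3 -m jog '[0,0,-0.06,0,0,0, 0,0,-0.12,0,0,0,0,0,-0.15,0,0,0,0,0,-0.15,0,0,0]'; python3 - <<'E'
from h import *
rows((led(-16,63.5,120),LT),(led(-16,63.5,1),LT))
E
```

```text
time: 11.02
tool_pos: [506.8, -242.0, 30.6]
tcp_rot: [-179.8, 0.2, 174.0]
ft_force: [-0.4, 0.7, -1.3]
finger_gap: 36.3
grip_force: 86.0
time: 11.4
tool_pos: [505.9, -241.7, 29.0]
tcp_rot: [-179.8, 0.1, 174.0]
ft_force: [0.0, 0.5, -1.3]
finger_gap: 55.4
grip_force: 0.0
time: 11.9
tool_pos: [507.3, -242.4, 182.6]
tcp_rot: [-179.7, 0.5, 174.0]
ft_force: [0.3, 0.8, 0.3]
finger_gap: 56.0
grip_force: 0.0
[-0.0599, 0.4459, 0.0135, -0.0029, -0.3418, 0.0135]
[-0.0998, 0.446, 0.1256, -0.0029, -0.3418, 0.0135]
```

```bash
python3 -m jog '[-0.06,0.446,0.013,-0.003,-0.342,0.013, -0.06,0.446,0.013,-0.003,-0.342,0.013, -0.06,0.446,0.013,-0.003,-0.342,0.013, -0.06,0.446,0.013,-0.003,-0.342,0.013, -0.06,0.446,0.013,-0.003,-0.342,0.013, -0.06,0.446,0.013,-0.003,-0.342,0.013, -0.06,0.446,0.013,-0.003,-0.342,0.013, -0.06,0.446,0.013,-0.003,-0.342,0.013]' 0.6 >/dev/null; python3 -m jog '[0,0,0,0,0,0, 0,0,0,0,0,0,0,0,0,0,0,0]' && python3 - <<'E'
from h import *
rows((led(-16,63.5,1),LT))
E
```

```text
time: 13.28
tool_pos: [611.4, 194.4, 164.6]
tcp_rot: [179.8, 19.7, 173.2]
ft_force: [-0.4, -0.3, -0.3]
finger_gap: 68.3
grip_force: 0.0
[-0.0034, 0.0004, 0.1171, 0.0019, -0.006, -0.0023]
```

```bash
python3 -m jog '[-0.003,0,0.06,0.002,-0.006,0, -0.003,0,0.1,0.002,-0.006,0, -0.003,0,0.117,0.002,-0.006,0, -0.003,0,0.117,0.002,-0.006,0]'; python3 -m jog '[0,0,0,0,0,0, 0,0,0,0,0,0, 0,0,0,0,0,0, 0,0,0,0,0,0]' -1 80; python3 -m jog '[0,0,-0.05,0,0,0, 0,0,-0.1,0,0,0, 0,0,-0.14,0,0,0, 0,0,-0.14,0,0,0]'; python3 - <<'E'
from h import *
rows(([505,-312,170],down(174)))
E
```

```text
time: 13.78
tool_pos: [653.0, 190.5, 54.6]
tcp_rot: [180.0, 20.0, 173.2]
ft_force: [0.6, 0.2, 0.2]
finger_gap: 68.2
grip_force: 0.0
time: 14.28
tool_pos: [654.8, 192.1, 58.5]
tcp_rot: [179.9, 20.3, 173.3]
ft_force: [-4.0, -0.7, 6.6]
finger_gap: 36.3
grip_force: 55.2
time: 14.78
tool_pos: [607.7, 198.3, 193.4]
tcp_rot: [179.7, 20.5, 173.2]
ft_force: [0.1, 0.8, -1.2]
finger_gap: 35.7
grip_force: 85.6
[0.0475, -0.5189, 0.0045, 0.0027, 0.3584, -0.0121]
```

```bash
python3 -m jog '[0.048,-0.519,0.005,0,0.358,-0.012, 0.048,-0.519,0.005,0,0.358,-0.012, 0.048,-0.519,0.005,0,0.358,-0.012, 0.048,-0.519,0.005,0,0.358,-0.012, 0.048,-0.519,0.005,0,0.358,-0.012, 0.048,-0.519,0.005,0,0.358,-0.012, 0.048,-0.519,0.005,0,0.358,-0.012, 0.048,-0.519,0.005,0,0.358,-0.012]' > /dev/null; python3 -m jog '[0,0,0,0,0,0, 0,0,0,0,0,0,0,0,0,0,0,0,0,0,0,0,0,0]'; python3 - <<'E'
from h import *
rows(([505,-312,29],down(174)))
E
```

```text
time: 16.27
tool_pos: [506.8, -291.4, 166.2]
tcp_rot: [-179.9, -0.5, 174.1]
ft_force: [0.5, -0.0, -1.9]
finger_gap: 35.4
grip_force: 85.5
[-0.0015, -0.0206, 0.1372, -0.001, -0.008, 0.0013]
```

```bash
python3 -m jog '[-0.002,-0.021,0.05,0,0,0, -0.002,-0.021,0.1,0,-0.008,0, -0.002,-0.021,0.137,0,-0.008,0, -0.002,-0.021,0.137,0,-0.008,0,-0.002,-0.021,0.137,0,-0.008,0]'; python3 -m jog '[0,0,0,0,0,0, 0,0,0,0,0,0, 0,0,0,0,0,0]' 0.3; python3 -m jog '[0,0,-0.06,0,0,0, 0,0,-0.12,0,0,0,0,0,-0.15,0,0,0,0,0,-0.2,0,0,0,0,0,-0.2,0,0,0]'; python3 - <<'E'
from h import *
p=snap('top','top1');
b=p['pixels'][90:290,200:450];cv2.imwrite('pics/v3.png',cv2.resize(b[...,::-1],(750,600),interpolation=cv2.INTER_CUBIC))
rows(([379.8,-270.8,110],down(88.8)),([379.8,-270.8,34],down(88.8)))
E
```

```text
time: 16.9
tool_pos: [505.7, -313.4, 30.2]
tcp_rot: [-179.9, 0.0, 174.0]
ft_force: [-0.1, -0.2, -1.5]
finger_gap: 35.9
grip_force: 93.7
time: 17.27
tool_pos: [505.5, -314.0, 30.1]
tcp_rot: [-179.9, 0.1, 174.0]
ft_force: [-0.1, -0.1, 0.4]
finger_gap: 55.7
grip_force: 0.0
time: 17.9
tool_pos: [507.3, -315.2, 235.5]
tcp_rot: [-179.6, 0.5, 174.0]
ft_force: [0.2, -0.3, 0.3]
finger_gap: 55.3
grip_force: 0.0
[0.131, 0.0306, 0.1217, 0.0004, 0.0069, 1.4863]
[0.1313, 0.0309, 0.1977, 0.0004, 0.0069, 1.4863]
```

View pics/v3.png

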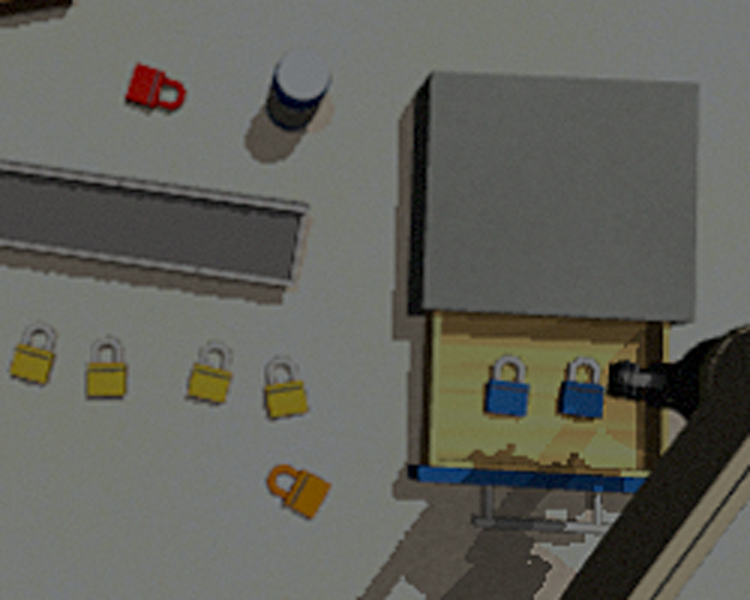

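```bash
python3 -m jog '[0.131,0.031,0.12,0,0,1.486, 0.131,0.031,0.12,0,0,1.486, 0.131,0.031,0.12,0,0,1.486, 0.131,0.031,0.12,0,0,1.486, 0.131,0.031,0.12,0,0,1.486, 0.131,0.031,0.12,0,0,1.486, 0.131,0.031,0.12,0,0,1.486, 0.131,0.031,0.12,0,0,1.486]' -0.25 >/dev/null; python3 -m jog '[0,0,0,0,0,0, 0,0,0,0,0,0,0,0,0,0,0,0]'; python3 - <<'E'
from h import *
rows(([380.5,-270.8,34],down(88.8)))
E
```

```text
time: 19.32
tool_pos: [377.8, -268.9, 108.9]
tcp_rot: [-180.0, 0.0, 89.0]
ft_force: [-0.3, -0.4, -0.3]
finger_gap: 32.2
grip_force: 0.0
[-0.0018, 0.0028, 0.0749, -0.0005, 0.0008, 0.0027]
```

```bash
python3 -m jog '[-0.002,0.003,0.04,0,0,0, -0.002,0.003,0.075,0,0,0, -0.002,0.003,0.075,0,0,0, -0.002,0.003,0.075,0,0,0]' >/dev/null; python3 -m jog '[0,0,0,0,0,0, 0,0,0,0,0,0, 0,0,0,0,0,0, 0,0,0,0,0,0]' -1 60; python3 -m jog '[0,0.02,0,0,0,0, 0,0.04,0,0,0,0, 0,0.06,0,0,0,0, 0,0.08,0,0,0,0, 0,0.1,0,0,0,0, 0,0.12,0,0,0,0, 0,0.14,0,0,0,0, 0,0.14,0,0,0,0]';python3 -m jog '[0,0.003,0,0,0,0, 0,0.005,0,0,0,0, 0,0.005,0,0,0,0]'
```

```text
time: 20.32
tool_pos: [381.1, -271.2, 34.6]
tcp_rot: [180.0, 0.1, 88.8]
ft_force: [-0.1, 1.9, 5.5]
finger_gap: 8.9
grip_force: 58.7
time: 21.32
tool_pos: [522.4, -274.6, 34.6]
tcp_rot: [179.9, 0.1, 88.9]
ft_force: [0.4, -1.3, 4.9]
finger_gap: 8.8
grip_force: 61.4
time: 21.7
tool_pos: [525.7, -274.6, 34.6]
tcp_rot: [180.0, 0.1, 88.8]
ft_force: [-0.5, -1.4, 5.8]
finger_gap: 8.8
grip_force: 61.4
```

Keep pushing in small steps until a force shows.

```bash
for i in 1 2; do python3 -m jog '[0,0.003,0,0,0,0, 0,0.006,0,0,0,0, 0,0.006,0,0,0,0]' | grep -E 'tool_pos|ft_'; done
```

```text
tool_pos: [529.8, -274.7, 34.6]
ft_force: [-10.9, -1.3, 13.6]
tool_pos: [529.9, -274.7, 34.4]
ft_force: [-42.1, 2.7, 37.2]
```

```bash
cat > br.py <<'E'
from h import *
def brass(pr=True,cams=(('top',18),('scene',14))):
    for c,k in cams:
        p=snap(c);h=cv2.cvtColor(p['pixels'],cv2.COLOR_RGB2HSV)
        for b in blobs(p,'brass',z=k):
            if abs(b[1][1])<330 and 380<b[1][0]<800 and b[3].max()<60:
                a=b[4] if b[3][0]<b[3][1] else b[4]-90
                px=tuple(b[5].astype(int));print(c,b[1][:2],'mid',b[2],b[3],'yaw',round(a,1),'hue',np.median(h[px[1]-2:px[1]+3,px[0]-2:px[0]+3,0]))
E
python3 -m jog '[0,-0.005,0,0,0,0,0,-0.005,0,0,0,0,0,-0.005,-0.05,0,0,0,0,-0.005,-0.1,0,0,0,0,-0.005,-0.16,0,0,0,0,-0.005,-0.16,0,0,0]' -0.25;python3 - <<'E'
from br import *
brass()
p=snap('top','top2')
b=p['pixels'][170:290,190:450];cv2.imwrite('pics/v4.png',cv2.resize(b[...,::-1],(780,360),interpolation=cv2.INTER_CUBIC))
rows(([496.5,-31.5,110],down(190)))
E
```

```text
time: 23.2
tool_pos: [535.3, -275.9, 200.6]
tcp_rot: [179.5, 0.4, 88.8]
ft_force: [0.3, -0.9, 0.1]
finger_gap: 32.0
grip_force: 0.0
top [523.9 218. ] mid (524.3, 218.3) [37.3 32.2] yaw -13.9 hue 26.0
top [510.1 144.8] mid (510.6, 144.9) [29.4 35.4] yaw 1.6 hue 26.0
top [509.6  43.8] mid (509.8, 43.9) [37.5 31.5] yaw -14.3 hue 26.0
top [496.3 -31.8] mid (496.7, -32.0) [31.1 37.6] yaw 10.7 hue 26.0
top [405.4 -54.7] mid (405.3, -53.2) [29.7 35. ] yaw 65.2 hue 20.0
scene [498.4 -31.1] mid (500.2, -29.3) [36.7 39.5] yaw 10.1 hue 19.0
scene [511.2  44.8] mid (511.5, 45.1) [38.8 31.6] yaw -9.0 hue 19.0
scene [512.3 146.1] mid (514.1, 146.9) [35.7 38.7] yaw 2.8 hue 19.0
scene [525.1 221.1] mid (525.9, 221.4) [39.5 31.4] yaw -15.7 hue 19.0
[0.2414, -0.0403, 0.0829, -0.0014, -0.0017, -1.766]
```

View pics/v4.png

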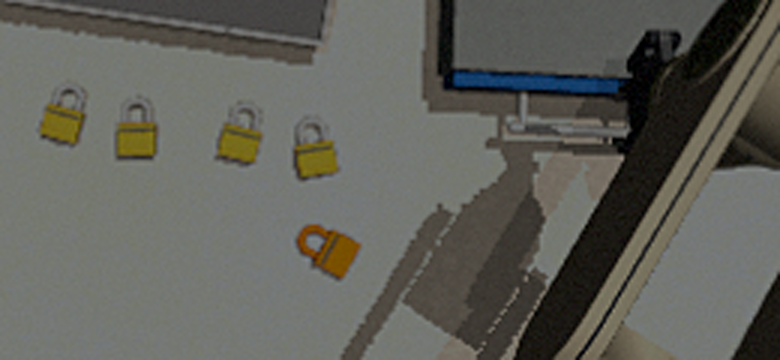

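```bash
python3 -m jog '[0.12,-0.02,0.04,0,0,-0.883, 0.12,-0.02,0.04,0,0,-0.883, 0.12,-0.02,0.04,0,0,-0.883, 0.12,-0.02,0.04,0,0,-0.883, 0.12,-0.02,0.04,0,0,-0.883, 0.241,-0.04,0.083,0,0,-1.766, 0.241,-0.04,0.083,0,0,-1.766, 0.241,-0.04,0.083,0,0,-1.766]' 0.4 >/dev/null; python3 - <<'E'
from h import *
rows(([497,-31.5,110],down(190.5)))
E
```

```text
[-0.0038, -0.0024, -0.004, 0.0014, -0.0088, -0.3193]
```

```bash
python3 -m jog '[-0.004,-0.002,-0.004,0,-0.009,-0.15, -0.004,-0.002,-0.004,0,-0.009,-0.319, -0.004,-0.002,-0.004,0,-0.009,-0.319, -0.004,-0.002,-0.004,0,-0.009,-0.319]' |grep tcp; python3 - <<'E'
from h import *
rows(([497,-31.5,3],down(190.5)))
E
```

```text
tcp_rot: [-179.9, 0.4, -170.3]
[0.0035, 0.0041, 0.1105, -0.0016, 0.0061, -0.014]
```

```bash
python3 -m jog '[0.003,0.004,0.05,0,0.006,-0.014, 0.003,0.004,0.09,0,0.006,-0.014, 0.003,0.004,0.11,0,0.006,-0.014, 0.003,0.004,0.11,0,0.006,-0.014]'; python3 -m jog '[0,0,0,0,0,0, 0,0,0,0,0,0, 0,0,0,0,0,0, 0,0,0,0,0,0]' -1 80; python3 -m jog '[0,0,-0.06,0,0,0, 0,0,-0.12,0,0,0, 0,0,-0.16,0,0,0, 0,0,-0.16,0,0,0]'; python3 - <<'E'
from h import *
rows((led(-11,-108,100),LT))
E
```

```text
time: 25.35
tool_pos: [496.5, -31.4, 2.6]
tcp_rot: [-180.0, -0.1, -169.4]
ft_force: [-1.0, -0.6, -0.9]
finger_gap: 59.9
grip_force: 0.0
time: 25.85
tool_pos: [500.3, -32.0, 6.6]
tcp_rot: [-179.8, 0.3, -169.3]
ft_force: [-1.3, -0.2, 6.7]
finger_gap: 35.5
grip_force: 80.7
time: 26.35
tool_pos: [501.3, -31.8, 169.9]
tcp_rot: [-179.7, 0.6, -169.3]
ft_force: [0.6, -1.0, -0.7]
finger_gap: 35.9
grip_force: 80.7
[-0.1117, 0.0349, 0.0208, 0.0492, -0.3356, 0.3014]
```

```bash
python3 -m jog '[-0.112,0.035,0.021,0.049,-0.336,0.301, -0.112,0.035,0.021,0.049,-0.336,0.301, -0.112,0.035,0.021,0.049,-0.336,0.301, -0.112,0.035,0.021,0.049,-0.336,0.301, -0.112,0.035,0.021,0.049,-0.336,0.301, -0.112,0.035,0.021,0.049,-0.336,0.301, -0.112,0.035,0.021,0.049,-0.336,0.301]'; python3 -m jog '[0,0,0,0,0,0, 0,0,0,0,0,0,0,0,0,0,0,0]'; python3 - <<'E'
from h import *
rows((led(-10,-108,35),LT),(led(-10,-108,10),LT))
for c,k in(('top',18),('scene',14)):
    p=snap(c)
    n=LR[:,2];
    for b in blobs(p,'brass',plane=(n,n@(LO+(100+k-6)*n))):
        if abs(b[1][1])<330 and 580<b[1][0]<800: print(c,'ledge',(LR.T@(b[1]-LO)).round(1),b[3:5])
s=r.sense();print('tcp ledge',LR.T@(s['tool_pos']-LO))
E
```

```text
time: 27.22
tool_pos: [602.3, 23.4, 144.5]
tcp_rot: [180.0, 19.6, 173.3]
ft_force: [0.2, 0.3, -1.3]
finger_gap: 35.9
grip_force: 80.8
time: 27.6
tool_pos: [602.0, 23.8, 144.1]
tcp_rot: [180.0, 19.6, 173.3]
ft_force: [1.4, 0.6, -0.4]
finger_gap: 35.9
grip_force: 80.8
[-0.0063, -0.0004, 0.0603, 0.0008, -0.0086, 0.0004]
[-0.0066, -0.0004, 0.0853, 0.0008, -0.0086, 0.0004]
scene ledge [-55.7 117.9 108. ] (array([35.9, 32.1]), 77.7)
tcp ledge [ -15.87184737 -107.65850424   95.32539207]
```

```bash
python3 -m jog '[-0.006,0,0.03,0,-0.009,0, -0.006,0,0.06,0,-0.009,0, -0.006,0,0.06,0,-0.009,0, -0.006,0,0.06,0,-0.009,0,-0.006,0,0.06,0,-0.009,0]'; python3 - <<'E'
from h import *
s=r.sense();print('tcp ledge',LR.T@(s['tool_pos']-LO))
rows((led(-10,-108,7),LT))
E
```

```text
time: 28.32
tool_pos: [628.4, 20.9, 91.5]
tcp_rot: [179.9, 20.2, 173.3]
ft_force: [0.1, 0.0, -0.7]
finger_gap: 35.8
grip_force: 80.7
tcp ledge [  -8.89494425 -107.47086258   36.75090351]
[0.0012, -0.0006, 0.0297, 0.001, 0.0029, 0.0003]
```

```bash
python3 -m jog '[0.001,0,0.015,0,0.003,0, 0.001,0,0.025,0,0.003,0, 0.001,0,0.03,0,0.003,0, 0.001,0,0.03,0,0.003,0]'; python3 -m jog '[0,0,0,0,0,0, 0,0,0,0,0,0, 0,0,0,0,0,0]' 0.2; python3 -m jog '[0,0,-0.05,0,0,0, 0,0,-0.1,0,0,0, 0,0,-0.12,0,0,0, 0,0,-0.12,0,0,0]'; python3 - <<'E'
from h import *
rows(([470,44,180],down(167)))
E
```

```text
time: 28.82
tool_pos: [635.5, 19.9, 61.8]
tcp_rot: [-180.0, 19.7, 173.3]
ft_force: [-28.9, 0.8, 27.6]
finger_gap: 36.0
grip_force: 85.1
time: 29.2
tool_pos: [636.8, 19.8, 60.7]
tcp_rot: [180.0, 19.9, 173.3]
ft_force: [-0.1, -0.4, -0.8]
finger_gap: 51.6
grip_force: 0.0
time: 29.7
tool_pos: [597.6, 24.5, 176.3]
tcp_rot: [179.9, 20.2, 173.3]
ft_force: [-1.0, -0.4, -0.5]
finger_gap: 51.2
grip_force: 0.0
[0.1198, 0.0046, -0.0479, 0.0205, 0.3514, 0.1094]
```

```bash
python3 -m jog '[0.12,0.005,-0.048,0.02,0.351,0.109, 0.12,0.005,-0.048,0.02,0.351,0.109, 0.12,0.005,-0.048,0.02,0.351,0.109, 0.12,0.005,-0.048,0.02,0.351,0.109]' 0.4 >/dev/null; cat > led.py <<'E'
from br import *
def onledge():
    n=LR[:,2]
    for c,k in(('top',18),('scene',14)):
        p=snap(c);W=cloud(p)
        for b in blobs(p,'brass',plane=(n,n@(LO+k*n))):
            l=LR.T@(b[1]-LO)
            if abs(l[0])<40 and abs(l[1])<165:
                px=b[5].astype(int);q=(W[px[1]-3:px[1]+4,px[0]-3:px[0]+4].reshape(-1,3)-LO)@LR
                print(c,'ledge',l.round(1),b[3:5],'top z',np.nanmedian(q[:,2]).round(1))
    return p
E
python3 - <<'E'
from led import *
onledge();brass()
p=snap('scene')
b=p['pixels'][140:290,190:340];cv2.imwrite('pics/v5.png',cv2.resize(b[...,::-1],(600,600),interpolation=cv2.INTER_CUBIC))
rows(([510,44,110],down(167)))
E
```

```text
top ledge [ -13.8 -108.4   18. ] (array([38.5, 30.9]), 83.4) top z 18.0
top [637.   17.5] mid (637.6, 17.4) [39.8 33.8] yaw -6.6 hue 21.0
top [523.6 218. ] mid (524.3, 218.3) [37.3 32.2] yaw -13.9 hue 26.0
top [510.2 147.2] mid (510.5, 146.4) [29.4 32.4] yaw 1.6 hue 26.0
scene [510.6  45.8] mid (510.8, 45.0) [37.1 32.2] yaw -13.3 hue 19.0
scene [511.9 146.6] mid (512.5, 147.3) [32.1 39. ] yaw 1.3 hue 19.0
scene [525.4 221.1] mid (526.5, 220.2) [37.3 33.9] yaw -15.3 hue 19.0
[-0.0405, 0.009, 0.0677, -0.0004, -0.0036, 0.0004]
```

View pics/v5.png

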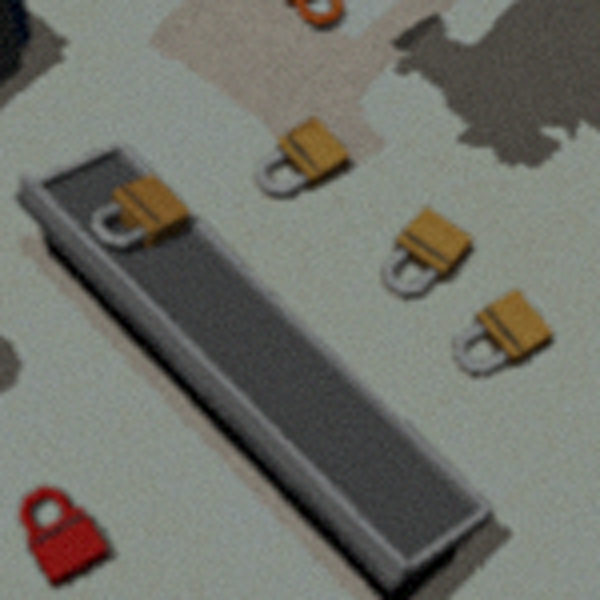

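```bash
python3 -m jog '[-0.04,0.009,0.04,0,-0.004,0, -0.04,0.009,0.067,0,-0.004,0, -0.04,0.009,0.067,0,-0.004,0, -0.04,0.009,0.067,0,-0.004,0]' >/dev/null; python3 - <<'E'
from h import *
rows(([510,44,6],down(167)))
E
```

```text
[-0.0, -0.0002, 0.1062, -0.0002, 0.0015, 0.0004]
```

```bash
python3 -m jog '[0,0,0.05,0,0,0, 0,0,0.09,0,0,0, 0,0,0.106,0,0,0, 0,0,0.106,0,0,0]'; python3 -m jog '[0,0,0,0,0,0, 0,0,0,0,0,0, 0,0,0,0,0,0, 0,0,0,0,0,0]' -1 80; python3 -m jog '[0,0,-0.06,0,0,0, 0,0,-0.12,0,0,0, 0,0,-0.16,0,0,0, 0,0,-0.16,0,0,0]'; python3 - <<'E'
from h import *
rows((led(-11,-36,80),LT))
E
```

```text
time: 31.45
tool_pos: [509.5, 44.2, 5.6]
tcp_rot: [-180.0, 0.0, 167.0]
ft_force: [0.5, -0.3, 0.6]
finger_gap: 59.8
grip_force: 0.0
time: 31.95
tool_pos: [511.5, 44.1, 7.9]
tcp_rot: [180.0, 0.2, 167.0]
ft_force: [-1.8, -1.0, 7.1]
finger_gap: 36.0
grip_force: 80.6
time: 32.45
tool_pos: [512.8, 44.3, 171.2]
tcp_rot: [179.9, 0.6, 167.0]
ft_force: [0.3, 0.6, -1.2]
finger_gap: 35.4
grip_force: 81.3
[-0.093, 0.0724, 0.041, -0.0179, -0.3392, -0.1087]
```

```bash
python3 -m jog '[-0.093,0.072,0.041,-0.018,-0.339,-0.109, -0.093,0.072,0.041,-0.018,-0.339,-0.109, -0.093,0.072,0.041,-0.018,-0.339,-0.109, -0.093,0.072,0.041,-0.018,-0.339,-0.109, -0.093,0.072,0.041,-0.018,-0.339,-0.109, -0.093,0.072,0.041,-0.018,-0.339,-0.109]' > /dev/null; python3 -m jog '[0,0,0,0,0,0, 0,0,0,0,0,0,0,0,0,0,0,0]'; python3 - <<'E'
from h import *
s=r.sense();print('tcp ledge',LR.T@(s['tool_pos']-LO))
rows((led(-10,-36,35),LT))
E
```

```text
time: 33.58
tool_pos: [616.1, 93.4, 124.0]
tcp_rot: [-179.9, 19.4, 173.3]
ft_force: [0.5, 0.0, -1.7]
finger_gap: 35.4
grip_force: 81.3
tcp ledge [-17.22243376 -36.87207278  74.45402455]
[-0.0076, 0.0009, 0.0394, -0.001, -0.0107, 0.0005]
```

```bash
python3 -m jog '[-0.008,0.001,0.02,0,-0.011,0, -0.008,0.001,0.039,0,-0.011,0, -0.008,0.001,0.039,0,-0.011,0, -0.008,0.001,0.039,0,-0.011,0,-0.008,0.001,0.039,0,-0.011,0]'; python3 - <<'E'
from h import *
s=r.sense();print('tcp ledge',LR.T@(s['tool_pos']-LO))
rows((led(-10,-36,10),LT))
E
```

```text
time: 34.2
tool_pos: [637.1, 92.3, 91.1]
tcp_rot: [-180.0, 20.2, 173.3]
ft_force: [0.6, 0.2, -1.7]
finger_gap: 35.4
grip_force: 81.2
tcp ledge [ -8.74347115 -35.59949491  36.32420407]
[0.0013, -0.0004, 0.0263, -0.0005, 0.0019, 0.0007]
```

```bash
python3 -m jog '[0.001,0,0.015,0,0.002,0, 0.001,0,0.022,0,0.002,0, 0.001,0,0.026,0,0.002,0, 0.001,0,0.026,0,0.002,0]'; python3 -m jog '[0,0,0,0,0,0, 0,0,0,0,0,0, 0,0,0,0,0,0]' 0.2; python3 -m jog '[0,0,-0.05,0,0,0, 0,0,-0.1,0,0,0, 0,0,-0.12,0,0,0, 0,0,-0.12,0,0,0]'; python3 - <<'E'
from h import *
rows(([480,145,130],down(181.5)))
E
```

```text
time: 34.7
tool_pos: [644.3, 91.1, 64.4]
tcp_rot: [-179.9, 19.9, 173.3]
ft_force: [1.1, -0.7, -1.1]
finger_gap: 35.5
grip_force: 81.3
time: 35.08
tool_pos: [644.9, 91.2, 65.8]
tcp_rot: [-179.9, 20.0, 173.3]
ft_force: [0.7, 0.1, -0.1]
finger_gap: 51.3
grip_force: 0.0
time: 35.58
tool_pos: [605.2, 96.3, 180.9]
tcp_rot: [180.0, 20.2, 173.3]
ft_force: [-0.1, -0.3, -0.0]
finger_gap: 51.3
grip_force: 0.0
[0.1396, 0.0338, 0.0028, -0.0251, 0.3527, -0.1411]
```

```bash
python3 -m jog '[0.14,0.034,0.003,-0.025,0.353,-0.141, 0.14,0.034,0.003,-0.025,0.353,-0.141, 0.14,0.034,0.003,-0.025,0.353,-0.141, 0.14,0.034,0.003,-0.025,0.353,-0.141, 0.14,0.034,0.003,-0.025,0.353,-0.141, 0.14,0.034,0.003,-0.025,0.353,-0.141]' 0.4 >/dev/null; python3 - <<'E'
from led import *
onledge();brass()
rows(([511,145.5,60],down(181.5)),([511,145.5,6],down(181.5)))
E
```

```text
top ledge [-12.4 -37.1  18. ] (array([37.9, 31.8]), 86.6) top z 18.0
top ledge [ -13.8 -108.1   18. ] (array([38.6, 30.9]), 83.7) top z 18.1
top [646.6  91. ] mid (647.1, 91.3) [32.9 38.6] yaw 1.5 hue 21.0
top [636.9  17.7] mid (637.6, 17.4) [39.8 33.8] yaw -6.6 hue 20.0
top [405.2 -55. ] mid (405.4, -53.7) [29.4 35.3] yaw 61.1 hue 20.0
scene [514.6 148.9] mid (512.2, 147.2) [32.4 39.1] yaw 1.9 hue 19.0
scene [525.7 221. ] mid (526.2, 221.3) [39.8 32.2] yaw -13.1 hue 19.0
[-0.0328, -0.0001, 0.0674, -0.0004, -0.0047, -0.0007]
[-0.0331, -0.0001, 0.1214, -0.0004, -0.0047, -0.0007]
```

```bash
python3 -m jog '[-0.033,0,0.03,0,-0.005,0, -0.033,0,0.067,0,-0.005,0, -0.033,0,0.067,0,-0.005,0, -0.033,0,0.067,0,-0.005,0]' >/dev/null; python3 - <<'E'
from h import *
rows(([511,145.5,6],down(181.5)))
E
```

```text
[0.0002, -0.0003, 0.0553, -0.0004, 0.0004, -0.0003]
```

```bash
python3 -m jog '[0,0,0.03,0,0,0, 0,0,0.055,0,0,0, 0,0,0.055,0,0,0]'; python3 -m jog '[0,0,0,0,0,0, 0,0,0,0,0,0, 0,0,0,0,0,0, 0,0,0,0,0,0]' -1 80; python3 -m jog '[0,0,-0.06,0,0,0, 0,0,-0.12,0,0,0, 0,0,-0.16,0,0,0, 0,0,-0.16,0,0,0]'; python3 - <<'E'
from h import *
rows((led(-11,36,80),LT))
E
```

```text
time: 37.4
tool_pos: [510.1, 145.7, 5.1]
tcp_rot: [-180.0, -0.1, -178.5]
ft_force: [-0.0, -0.4, 0.2]
finger_gap: 59.8
grip_force: 0.0
time: 37.9
tool_pos: [512.7, 146.1, 7.9]
tcp_rot: [180.0, 0.2, -178.5]
ft_force: [-2.4, -0.4, 6.7]
finger_gap: 35.6
grip_force: 80.9
time: 38.4
tool_pos: [514.2, 146.4, 171.4]
tcp_rot: [179.9, 0.6, -178.5]
ft_force: [0.7, -0.0, -1.9]
finger_gap: 35.5
grip_force: 80.7
[-0.1144, 0.0159, 0.0412, 0.0267, -0.3395, 0.141]
```

```bash
python3 -m jog '[-0.114,0.016,0.041,0.027,-0.339,0.141, -0.114,0.016,0.041,0.027,-0.339,0.141, -0.114,0.016,0.041,0.027,-0.339,0.141, -0.114,0.016,0.041,0.027,-0.339,0.141, -0.114,0.016,0.041,0.027,-0.339,0.141, -0.114,0.016,0.041,0.027,-0.339,0.141]' > /dev/null; python3 -m jog '[0,0,0,0,0,0, 0,0,0,0,0,0,0,0,0,0,0,0]'; python3 - <<'E'
from h import *
s=r.sense();print('tcp ledge',LR.T@(s['tool_pos']-LO))
rows((led(-10,36,35),LT))
E
```

```text
time: 39.52
tool_pos: [624.3, 164.7, 124.1]
tcp_rot: [-179.8, 19.4, 173.4]
ft_force: [-0.0, 0.9, -1.1]
finger_gap: 35.5
grip_force: 80.7
tcp ledge [-17.32315907  34.81711468  74.55405609]
[-0.0077, 0.0013, 0.0395, -0.0032, -0.0105, 0.001]
```

```bash
python3 -m jog '[-0.008,0.001,0.02,-0.003,-0.011,0, -0.008,0.001,0.039,-0.003,-0.011,0, -0.008,0.001,0.039,-0.003,-0.011,0, -0.008,0.001,0.039,-0.003,-0.011,0,-0.008,0.001,0.039,-0.003,-0.011,0]'; python3 - <<'E'
from h import *
s=r.sense();print('tcp ledge',LR.T@(s['tool_pos']-LO))
rows((led(-10,36,10),LT))
E
```

```text
time: 40.15
tool_pos: [645.2, 163.4, 90.8]
tcp_rot: [-180.0, 20.1, 173.4]
ft_force: [-0.0, 0.0, -1.0]
finger_gap: 35.7
grip_force: 80.7
tcp ledge [-9.12405942 35.98560803 36.1480441 ]
[0.0009, 0.0, 0.0261, 0.0002, 0.0015, 0.001]
```

```bash
python3 -m jog '[0.001,0,0.015,0,0.002,0, 0.001,0,0.022,0,0.002,0, 0.001,0,0.026,0,0.002,0, 0.001,0,0.026,0,0.002,0]'; python3 -m jog '[0,0,0,0,0,0, 0,0,0,0,0,0, 0,0,0,0,0,0]' 0.2; python3 -m jog '[0,0,-0.05,0,0,0, 0,0,-0.1,0,0,0, 0,0,-0.12,0,0,0, 0,0,-0.12,0,0,0]'; python3 - <<'E'
from h import *
rows(([490,219,130],down(166)))
E
```

```text
time: 40.65
tool_pos: [652.5, 162.1, 64.5]
tcp_rot: [-180.0, 19.9, 173.4]
ft_force: [0.2, -0.2, -1.0]
finger_gap: 35.4
grip_force: 80.7
time: 41.02
tool_pos: [653.0, 162.3, 65.7]
tcp_rot: [-180.0, 20.0, 173.4]
ft_force: [-0.2, -0.5, -0.6]
finger_gap: 51.3
grip_force: 0.0
time: 41.52
tool_pos: [613.0, 167.5, 180.2]
tcp_rot: [179.9, 20.2, 173.4]
ft_force: [0.2, -0.5, -0.8]
finger_gap: 51.2
grip_force: 0.0
[0.1376, 0.0369, 0.003, 0.0236, 0.3516, 0.1272]
```

```bash
python3 -m jog '[0.138,0.037,0.003,0.024,0.352,0.127, 0.138,0.037,0.003,0.024,0.352,0.127, 0.138,0.037,0.003,0.024,0.352,0.127, 0.138,0.037,0.003,0.024,0.352,0.127, 0.138,0.037,0.003,0.024,0.352,0.127, 0.138,0.037,0.003,0.024,0.352,0.127]' 0.4 >/dev/null; python3 - <<'E'
from led import *
onledge();brass()
rows(([524.5,219.5,60],down(166)))
E
```

```text
top ledge [-13.2  34.7  18. ] (array([32.8, 37.3]), 0.4) top z 17.9
top ledge [-12.5 -36.6  18. ] (array([30.1, 37.1]), 1.1) top z 18.2
top ledge [ -13.9 -108.1   18. ] (array([38.6, 30.9]), 83.7) top z 17.6
top [654.8 164.9] mid (656.1, 165.1) [39.9 34.9] yaw -5.3 hue 20.0
top [646.8  91.5] mid (647.1, 91.3) [40.2 34.5] yaw -5.6 hue 20.0
top [637.   17.7] mid (637.6, 17.6) [41.1 33.8] yaw -6.6 hue 20.0
top [405.6 -53.9] mid (406.7, -50.2) [38.6 35. ] yaw -24.7 hue 20.0
scene [527.  221.5] mid (526.9, 221.1) [39.2 34.4] yaw -17.1 hue 19.0
[-0.0345, 0.0097, 0.0682, -0.002, -0.0031, -0.0006]
```

```bash
python3 -m jog '[-0.034,0.01,0.03,-0.002,-0.003,0, -0.034,0.01,0.068,-0.002,-0.003,0, -0.034,0.01,0.068,-0.002,-0.003,0, -0.034,0.01,0.068,-0.002,-0.003,0]' >/dev/null; python3 - <<'E'
from h import *
rows(([524.5,219.3,6],down(166)))
E
```

```text
[-0.0006, -0.0008, 0.0551, 0.0001, -0.0, -0.0002]
```

```bash
python3 -m jog '[0,-0.001,0.03,0,0,0, 0,-0.001,0.055,0,0,0, 0,-0.001,0.055,0,0,0]'; python3 -m jog '[0,0,0,0,0,0, 0,0,0,0,0,0, 0,0,0,0,0,0, 0,0,0,0,0,0]' -1 80; python3 -m jog '[0,0,-0.06,0,0,0, 0,0,-0.12,0,0,0, 0,0,-0.16,0,0,0, 0,0,-0.16,0,0,0]'; python3 - <<'E'
from h import *
rows((led(-11,108,80),LT))
E
```

```text
time: 43.35
tool_pos: [522.7, 219.0, 4.9]
tcp_rot: [-179.9, -0.1, 166.0]
ft_force: [-0.4, -0.6, -0.0]
finger_gap: 59.6
grip_force: 0.0
time: 43.85
tool_pos: [525.3, 219.8, 7.8]
tcp_rot: [179.9, 0.2, 166.0]
ft_force: [-2.0, -0.3, 9.2]
finger_gap: 35.7
grip_force: 81.0
time: 44.35
tool_pos: [526.8, 220.2, 171.3]
tcp_rot: [179.7, 0.5, 166.0]
ft_force: [-0.1, 0.9, -1.7]
finger_gap: 35.7
grip_force: 81.1
[-0.1025, 0.0426, 0.0409, -0.0178, -0.3412, -0.127]
```

```bash
python3 -m jog '[-0.102,0.043,0.041,-0.018,-0.341,-0.127, -0.102,0.043,0.041,-0.018,-0.341,-0.127, -0.102,0.043,0.041,-0.018,-0.341,-0.127, -0.102,0.043,0.041,-0.018,-0.341,-0.127, -0.102,0.043,0.041,-0.018,-0.341,-0.127, -0.102,0.043,0.041,-0.018,-0.341,-0.127]' > /dev/null; python3 -m jog '[0,0,0,0,0,0, 0,0,0,0,0,0,0,0,0,0,0,0]'; python3 - <<'E'
from h import *
s=r.sense();print('tcp ledge',LR.T@(s['tool_pos']-LO))
rows((led(-10,108,35),LT))
E
```

```text
time: 45.48
tool_pos: [632.8, 236.1, 123.8]
tcp_rot: [-179.8, 19.5, 173.4]
ft_force: [-0.6, 0.5, -1.7]
finger_gap: 35.7
grip_force: 81.0
tcp ledge [-17.30682101 106.74497667  74.22847089]
[-0.0077, 0.0014, 0.0392, -0.0039, -0.0097, 0.0012]
```

```bash
python3 -m jog '[-0.008,0.001,0.02,-0.004,-0.01,0, -0.008,0.001,0.039,-0.004,-0.01,0, -0.008,0.001,0.039,-0.004,-0.01,0, -0.008,0.001,0.039,-0.004,-0.01,0,-0.008,0.001,0.039,-0.004,-0.01,0]'; python3 - <<'E'
from h import *
s=r.sense();print('tcp ledge',LR.T@(s['tool_pos']-LO))
rows((led(-10,108,10),LT))
E
```

```text
time: 46.1
tool_pos: [653.7, 234.9, 90.6]
tcp_rot: [180.0, 20.1, 173.4]
ft_force: [0.2, 0.5, -1.9]
finger_gap: 35.7
grip_force: 81.0
tcp ledge [ -9.09190476 107.95781206  35.91172992]
[0.0009, 0.0, 0.0259, 0.0007, 0.0014, 0.0013]
```

```bash
python3 -m jog '[0.001,0,0.015,0,0.002,0, 0.001,0,0.022,0,0.002,0, 0.001,0,0.026,0,0.002,0, 0.001,0,0.026,0,0.002,0]'; python3 -m jog '[0,0,0,0,0,0, 0,0,0,0,0,0, 0,0,0,0,0,0]' 0.2; python3 -m jog '[0,0,-0.05,0,0,0, 0,0,-0.1,0,0,0, 0,0,-0.15,0,0,0, 0.15,0,-0.15,0,0,0, 0.15,0,-0.15,0,0,0, 0.15,0,-0.15,0,0,0, 0.15,0,-0.15,0,0,0]'; python3 - <<'E'
from led import *
onledge();p=snap('top','top3')
W=cloud(p);h=cv2.cvtColor(p['pixels'],cv2.COLOR_RGB2HSV).astype(int)
mb=(W[...,2]>65)&(W[...,1]<-150)&(W[...,0]<620)&(h[...,0]>98)&(h[...,0]<122)&(h[...,1]>100)
v,u=np.nonzero(mb);X=ray(p,u,v,78);print('front',cv2.minAreaRect(X[:,:2].astype(np.float32)))
a=p['pixels'][90:280,120:450,::-1];cv2.imwrite('pics/v6.png',cv2.resize(a,(792,456),interpolation=cv2.INTER_CUBIC))
q=snap('scene')['pixels'][140:290,190:340];cv2.imwrite('pics/v7.png',cv2.resize(q[...,::-1],(600,600),interpolation=cv2.INTER_CUBIC))
E
```

```text
time: 46.6
tool_pos: [661.1, 233.5, 64.3]
tcp_rot: [-180.0, 19.9, 173.4]
ft_force: [0.4, 0.5, -1.8]
finger_gap: 35.1
grip_force: 81.0
time: 46.98
tool_pos: [661.6, 233.8, 65.4]
tcp_rot: [180.0, 20.0, 173.4]
ft_force: [-0.1, 0.7, 0.8]
finger_gap: 51.2
grip_force: 0.0
time: 47.85
tool_pos: [468.8, 256.1, 154.0]
tcp_rot: [-180.0, 19.9, 173.5]
ft_force: [0.3, -0.3, -0.1]
finger_gap: 51.2
grip_force: 0.0
top ledge [-18.3 110.5  18. ] (array([37.7, 31.3]), 81.4) top z 17.6
top ledge [-13.1  34.2  18. ] (array([38.5, 32.3]), 80.3) top z 18.3
top ledge [-12.8 -36.8  18. ] (array([30.1, 37.1]), 1.2) top z 18.8
top ledge [ -13.9 -108.2   18. ] (array([38.2, 30.9]), 83.7) top z 17.6
front ((572.0533447265625, -270.19573974609375), (246.24017333984375, 41.42505645751953), 81.8490219116211)
```

View pics/v6.png

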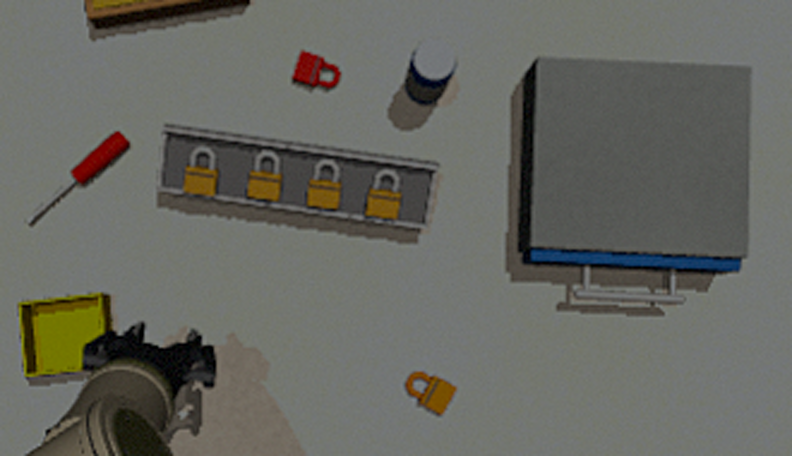

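View pics/v7.png

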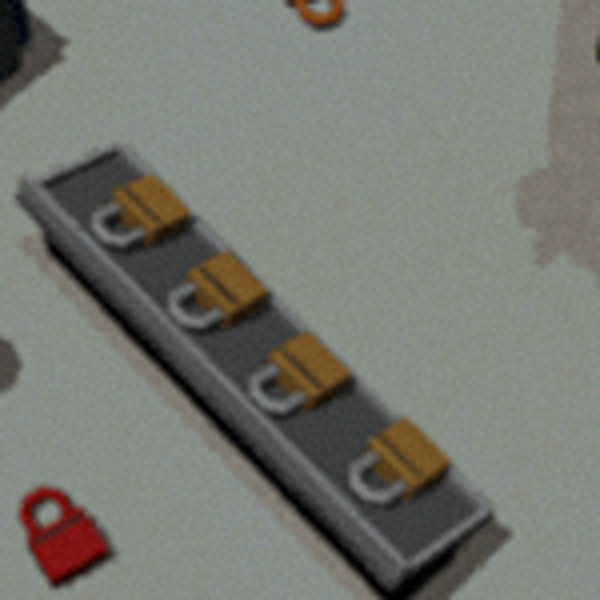

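The final views show four brass padlocks on the ledge, shackles up. In the scene crop they sit at about (150,210), (228,290), (310,370) and (408,460). The drawer front at (630,258) in the top crop is flush. The last padlock reads x −18.3 mm, close to the lip, so I'll move clear and check its tilt before handing in.

```bash
python3 -m jog '[0,-0.1,-0.1,0,0,0, 0,-0.1,-0.1,0,0,0, 0,-0.1,-0.1,0,0,0, 0,-0.1,-0.1,0,0,0, 0,-0.1,-0.1,0,0,0]'; python3 - <<'E'
from led import *
onledge()
for c in('top','scene'):
    p=snap(c);L=(cloud(p)-LO)@LR;h=cv2.cvtColor(p['pixels'],cv2.COLOR_RGB2HSV).astype(int)
    for y in(110.5,34.2,-36.8,-108.2):
        m=(abs(L[...,1]-y)<17)&(abs(L[...,0]+15)<13)&(L[...,2]>12)&(L[...,2]<35)&(h[...,1]>95)
        q=L[m];A=np.c_[q[:,:2],np.ones(len(q))]
        s=np.linalg.lstsq(A,q[:,2],rcond=None)[0];print(c,y,len(q),'slopes',s[:2].round(3),'z',np.median(q[:,2]).round(1),'x range',q[:,0].min().round(),q[:,0].max().round())
p=snap('top');W=cloud(p)
for t in('chipbin','driver','spray'):
    o=r.outline_of(p,t)[0];print(t,np.round(o['bbox']),np.nanmedian(W[o['region']],0).round())
v,u=np.nonzero((W[...,2]>30)&(W[...,2]<70)&(abs(W[...,1]+273)<70)&(W[...,0]>490)&(W[...,0]<545))
X=ray(p,u,v,57);print('handle x',np.percentile(X[:,0],[2,30]))
E
```

```text
time: 48.68
tool_pos: [425.3, 160.5, 248.1]
tcp_rot: [-180.0, 19.9, 173.3]
ft_force: [-0.3, 0.3, -0.9]
finger_gap: 51.3
grip_force: 0.0
top ledge [-18.2 110.9  18. ] (array([38.5, 32.4]), 80.1) top z 19.0
top ledge [-13.3  34.5  18. ] (array([32.8, 37.3]), 0.4) top z 18.6
top ledge [-12.7 -37.   18. ] (array([30.1, 37.1]), 1.1) top z 17.9
top ledge [ -13.9 -108.2   18. ] (array([38.5, 30.9]), 83.4) top z 18.6
top 110.5 102 slopes [-0.025  0.019] z 18.0 x range -28.0 -4.0
top 34.2 107 slopes [-0.014 -0.023] z 18.2 x range -28.0 -2.0
top -36.8 102 slopes [0.003 0.002] z 18.3 x range -28.0 -2.0
top -108.2 105 slopes [0.033 0.001] z 18.4 x range -28.0 -2.0
scene 110.5 135 slopes [-0.022 -0.002] z 15.6 x range -28.0 -2.0
scene 34.2 123 slopes [-0.003 -0.   ] z 15.4 x range -28.0 -2.0
scene -36.8 109 slopes [0.015 0.   ] z 15.9 x range -28.0 -2.0
scene -108.2 105 slopes [ 0.022 -0.01 ] z 15.7 x range -28.0 -2.0
chipbin [129. 216. 166. 246.] [466. 404.   5.]
driver [150. 146. 174. 169.] [682. 372.  22.]
spray [289. 107. 313. 132.] [780. -30. 127.]
handle x [522.79149971 526.95015377]
```

```bash
python3 -c "
from bench import r
print(r.hand_in())"
```

```text
the job is handed in; nothing more can be done
None
```

I handed the job in at about 49 s; it gave no verdict. Before that, the cameras showed the drawer shut on both blue padlocks, all four brass padlocks flat on the ledge with shackles up (one about 2 mm inside the low-side limit), and the bin, screwdriver and can where they started.

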